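# Open the ratchet bookend on the packing rail

### The arm

A 6-joint arm with a two-finger parallel gripper is mounted at the origin on the work surface. World frame = base frame: x ahead of the robot, y to its left, z up, the work surface at z = 0. Lengths are in m, angles in rad, forces in N, time in s.
With the tool pointing down it reaches from about 0.375 to 0.9 m from the base axis. Payload 3.1 kg.
Tool frame: the origin (TCP) lies midway between the tips of the shut fingers; the grasp point (between the pads) lies 19 mm behind it; z points along the fingers, y is the line along which they close (so a half turn about z gives the same grasp; the last joint's range is limited). The gripper opens to 87 mm and grips with 3 to 60 N. Pads are 19 mm wide; open, the fingers measure 117 mm over their backs; the gripper's body (75 mm by 190 mm) begins 51 mm behind the grasp point.
Start: joints at [0.965, 0.527, 1.433, -0, 1.181, -0.178], TCP at [0.259, 0.569, 0.223] pointing down, gripper open.
Joint ranges: [-3.08, 3.08], [-0.75, 2.2], [0.22, 2.44], [-1.43, 4.57], [0, 2.65], [-2.85, 2.85]. Speed limits (rad/s): [2.79, 2.79, 3.14, 3.14, 3.14, 3.14].

### API

Orientations are given as a unit quaternion [x, y, z, w].
In Python, from rig import get_obs, cams, job gives the robot as it stands.
- The arm moves only by the tool servo_tool, never from a script. Its argument "moves" is text: rows parted by semicolons, each of 5 numbers parted by spaces: the shift along the tool's x, y, z in m, then the turn about the tool's z in degrees, then the finger opening in m, from 0 to 0.087. In form: dx dy dz spin claw; .... A call has 1 to 10 rows; each row is the pose to reach, as a shift and turn from the pose commanded when the call began, along the tool's axes at that moment; what a row does not reach only later rows make up. A row lasts 1/12 s, in which the tool goes at most 41.7 mm and 7.16 degrees, less where a joint would pass 70% of its speed; a pose out of reach is approached as far as the arm can. A call with a gripper value outside its range is refused whole. The fingers move at their own pace and stop on an object; "grip_force" is the grip in N (left out, the last holds). Time passes only in rows, so rows that repeat a pose let the fingers close. It gives the time, the measured TCP pose, the force, the opening and the grip force at its end, in the units of the state.
- get_obs(): the state, without advancing time (a new reading comes with each control period).
- cams.camera(name): name is "side" or "top" or "wrist"; returns the picture (384x512x3 uint8, blue, green, red); there is no depth.
- cams.camera_model(name): a dict with "fx", "fy", "cx", "cy" (pixels), "R" (3x3) and "t" (3): a world point X has camera coordinates R X + t. Camera axes: x right, y down, z forward; pixel columns grow to the right and rows downward; lengths in m; the calibration is good to about 2 mm. A picture is of the moment at which its call begins: read the wrist's pose just before it. camera_model takes no time and is no camera call; for the wrist camera it gives the pose at the moment of the call.
- job.hand_in(): hands the job in; it is judged then, once.
The state is a dict: "time": time; "q": joint angles; "joint_velocities": joint speeds; "joint_torque": joint torques, N m; "position": TCP position; "tool_rot": TCP orientation; "ft_force": force on the tool from outside, world axes, zero at the start; "moment": the same for the moment, N m; "grip_width": finger opening in m; "grip_force": force on a finger pad.
Only numpy, scipy, OpenCV 4.12 (cv2) and the standard library are available. Lean on these libraries where they do the work, as an engineer would, in place of code of your own. Each camera call takes 0.05 s, during which the arm holds its last target. There are 200 camera calls.

### The job

On the packing rail, make room for more ring boxes: with closed fingertips press the release pad of the sliding bookend down, then, keeping it pressed, push the bookend along its bar away from the ring boxes until it is fully home against the end block. Then let the pad spring back up and move clear. Grasp and lift nothing, and leave the ring boxes standing in their row and everything else on the bench where it is.

Things in the scene. Friction and masses are not known exactly. Their poses are not given: they have to be found in the camera images.
- rail: the packing rail, fixed to the bench: a grey bed 110 x 400 mm, 20 mm high, with a toothed steel bar sunk along its middle. Origin: centre of its underside, on the bench. Its y axis runs along the bar from the fixed end plate (75 mm high, at y = -194 mm, where the ring boxes stand) to the end block (40 mm high, inner face at y = +190 mm); z is up
- stop (a joint): position of the sliding grey bookend along the bar, in m: it grows as the bookend is pushed away from the ring boxes (rail's +y); 0.185 is fully home against the end block. The ratchet (6 mm pitch) stops it from moving that way unless the pad is held down; with the pad held well down it slides with about 2 N
- face_top (a point): middle of the top edge of the bookend's face plate, on the side towards the ring boxes, 102 mm above the bench. The bookend is 90 mm wide across the bar and 80 mm long: this face plate (9 mm thick), then a gap 59 mm long with the release pad at its bottom, open above and at both sides, then the back wall (12 mm thick)
- release (a joint): how far the release pad is pressed, in m: 0 up, 0.010 fully down. A spring pad: about 6 N starts it moving, the ratchet is free from about 4 mm down, and 9.5 N holds it fully down; it springs back up and locks when let go
- pad_top (a point): centre of the top face of the release pad (black, 64 mm across the bar x 50 mm along it, ribbed), level, 62 mm above the bench when up; it moves with the bookend and with the pad
- back_wall (a point): middle of the top edge of the back wall's inner face (the face towards the pad), 88 mm above the bench, 29.5 mm along the rail's +y from the pad's centre; pushing this face moves the bookend
- box_a: closed white ring box, 56 x 50 mm, 47 mm high, standing on the rail's bed next to the fixed end plate; origin at the centre of its underside
- box_b: the same, next in the row, between box_a and the bookend
- elephant_big: carved translucent mauve stone elephant, about 100 mm long, 70 mm high; a bystander beside the rail; origin under its feet
- elephant_small: carved pale stone elephant, about 75 mm long, 52 mm high; a bystander beside the rail; origin under its feet
- crystal_tower: six-sided purple crystal point standing upright, 42 mm wide, 110 mm high; a bystander; origin under its foot
- tape_roll: empty cardboard tape core lying flat, 84 mm across, 24 mm high; a bystander; origin at the centre of its underside
- open_ringbox: low white box, 52 x 52 x 24 mm, a ring lying on it; a bystander; origin at the centre of its underside
- marker: black marker pen lying down, 12 mm thick, about 125 mm long; a bystander; origin at the middle of its underside

How it is judged:
By the outcome, as a careful person would: the job done as asked, in the order asked, and still so for the second after the job is handed in, with the robot touching nothing.
It also fails if it takes over 34 s, if anything falls off the work surface, if the arm or the gripper's body presses on something with over 40 N, if the wrist force passes 120 N, or if a joint passes its speed limit or range.

## Working session

There is one attempt and no reset: what is moved stays moved. The work goes in short steps, Python scripts to look and compute and a tool call to move; the robot and the scene stay as the last step left them, time stands still between calls to the robot, and variables do not carry over. Pictures are saved under pics/ and viewed, at most 10 in all, crops included, and the job is handed in when it is done.

Besides the shell and the picture viewer there is one more tool, called after "Call:" as name(argument=value, ...), one argument or row to a line, values as JSON. servo_tool: Moves the arm, as the interface text tells. Its arguments: {"type":"object","properties":{"moves":{"type":"string"},"grip_force":{"type":"number"}},"required":["moves"]}

```bash
mkdir -p pics; python3 - <<'E'
from rig import get_obs,cams
import cv2
o=get_obs();print(o['time'],o['position'],o['tool_rot'],o['ft_force'],o['grip_width'])
for n in('top','side'):
    cv2.imwrite(f'pics/{n}0.png',cams.camera(n))
    m=cams.camera_model(n);print(n,m)
E
```

```text
0.0 [0.25886774 0.56809524 0.22158812] [ 2.12287699e-01  9.77206648e-01 -9.69913118e-04 -3.98842611e-04] [-0.30553418  1.25950089 -0.70024106] 0.0867708112044872
top {'fx': 498.1681666324336, 'fy': 498.1681666324336, 'cx': 253.89313679301242, 'cy': 196.3350483746781, 'R': array([[-0.02842357, -0.99931254, -0.02380245],
       [-0.99042424,  0.03137309, -0.13444538],
       [ 0.13509971,  0.0197531 , -0.99063509]]), 't': array([-0.05229354,  0.56790277,  1.10489672])}
side {'fx': 378.8497898144242, 'fy': 378.8497898144242, 'cx': 261.78546010536434, 'cy': 194.24935473967727, 'R': array([[-0.69215603, -0.721684  , -0.00960398],
       [-0.36248146,  0.3590955 , -0.86003349],
       [ 0.62412116, -0.59179611, -0.51014719]]), 't': array([0.33638507, 0.30443151, 0.52553116])}
```

View pics/top0.png

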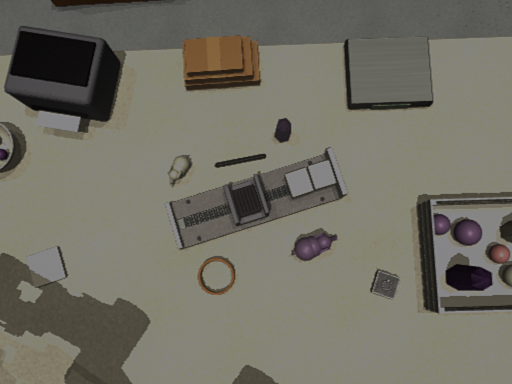

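View pics/side0.png

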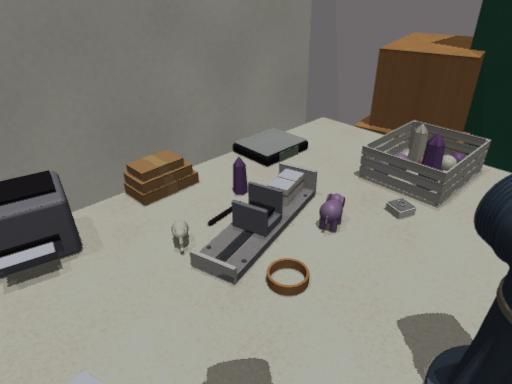

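The top view shows the rail running from the end plate at about (338,172) to the end block at about (175,222). The bookend is at about (247,201) and the ring boxes are at (300,183) and (322,175). I'll zoom in for the edges.

```bash
python3 - <<'E'
import cv2
i=cv2.imread('pics/top0.png')[140:260,155:355]
cv2.imwrite('pics/topc.png',cv2.convertScaleAbs(cv2.resize(i,None,fx=4,fy=4,interpolation=cv2.INTER_CUBIC),alpha=1.6))
E
```

```text
(no output)
```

View pics/topc.png

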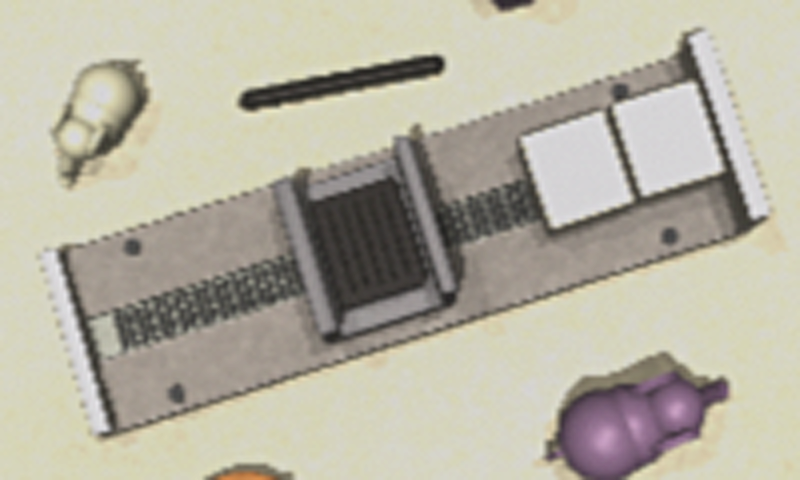

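```bash
cat >h.py <<'E'
import numpy as np
from rig import cams,get_obs
from scipy.spatial.transform import Rotation as Rot
def w(px,z,n='top'):
    m=cams.camera_model(n);R=np.array(m['R']);t=np.array(m['t'])
    d=R.T@np.array([(px[0]-m['cx'])/m['fx'],(px[1]-m['cy'])/m['fy'],1]);c=-R.T@t
    return c+d*(z-c[2])/d[2]
E
python3 - <<'E'
from h import *
c=lambda x,y,z:w((x/4+155,y/4+140),z)
pad=c(368,242,.062);bk=c(88,340,.04);pl=c(719,129,.075);fa=c(424,220,.102);wa=c(320,255,.088)
for n,p in dict(pad=pad,block=bk,plate=pl,face=fa,wall=wa).items():print(n,p.round(4))
cs=[c(*p,.062) for p in((305,195),(392,177),(430,288),(345,307))]
print([np.linalg.norm(cs[i]-cs[(i+1)%4]).round(4) for i in range(4)])
u=(bk-pl)[:2];L=np.linalg.norm(u);u/=L;print('len',L,'u',u,np.degrees(np.arctan2(u[1],u[0])))
print('pad->block',(bk-pad)[:2]@u,'pad->wall',(wa-pad)[:2]@u,'plate-pad',(pad-pl)[:2]@u,'perp',[float(np.cross(u,(p-pl)[:2])) for p in(pad,fa,wa)])
o=get_obs();R=Rot.from_quat(o['tool_rot']).as_matrix();print(R.round(3))
print('tool angle x,y',np.degrees(np.arctan2(R[1,:2],R[0,:2])))
print('shift to pad',R.T@(pad-o['position']),'u in tool',R.T@np.r_[u,0], o['q'])
E
```

```text
pad [ 0.5538 -0.0541  0.062 ]
block [0.5054 0.1078 0.04  ]
plate [ 0.6093 -0.2514  0.075 ]
face [ 0.5597 -0.0861  0.102 ]
wall [ 0.5442 -0.0285  0.088 ]
[np.float64(0.05), np.float64(0.0663), np.float64(0.0486), np.float64(0.0673)]
len 0.37389504329426165 u [-0.27798186  0.96058632] 106.13979269697064
pad->block 0.1689317982773001 pad->wall 0.02726122324894134 plate-pad 0.20496324501696164 perp [-0.001536070624225394, 0.0016810198108827765, 0.0006511872651526682]
[[-0.91   0.415 -0.001]
 [ 0.415  0.91  -0.002]
 [ 0.    -0.002 -1.   ]]
tool angle x,y [155.49127938  65.49131668]
shift to pad [-0.5265574  -0.44349155  0.16035355] u in tool [ 0.65141684  0.758719   -0.00125835] [ 9.64522448e-01  5.28377371e-01  1.43377561e+00 -1.75645724e-05
  1.18141393e+00 -1.78509650e-01]<stdin>:8: DeprecationWarning: Arrays of 2-dimensional vectors are deprecated. Use arrays of 3-dimensional vectors instead. (deprecated in NumPy 2.0)
```

Measured sizes check out: the pad comes to 50 x 66 mm, pad centre to wall is 27 mm against 29.5, and the pad lies 1.5 mm off the bar line. The remaining travel is about 127 mm. I'll approach high with the fingers shut and the tool x axis along the bar.

Call:
servo_tool(
  moves="-0.026 -0.022 0 5 0; -0.052 -0.044 0 10 0; -0.078 -0.065 0 15 0; -0.104 -0.087 0 20 0; -0.13 -0.109 0 25 0; -0.156 -0.131 0 30 0; -0.182 -0.153 0 35 0; -0.208 -0.175 0 40 0; -0.234 -0.196 0 45 0; -0.26 -0.218 0 49.4 0",
  grip_force=30,
)

```text
time: 0.93
position: [0.4056, 0.2609, 0.2224]
tool_rot: [0.603, 0.798, -0.0, -0.0]
ft_force: [-0.2, 0.1, -0.5]
grip_width: 0.0283
grip_force: 0.0
```

```bash
cat >>h.py <<'E'
U=np.array([-.278,.9606,0]);V=np.array([.9606,.278,0]);PAD=np.array([.5538,-.0541,.062])
def rep():
    o=get_obs();R=Rot.from_quat(o['tool_rot']).as_matrix();p=o['position']
    print('t',o['time'],'p',p.round(4),'F',o['ft_force'].round(2),'w',o['grip_width'],'xang',np.degrees(np.arctan2(R[1,0],R[0,0])))
    print('to pad+10mm, tool axes',(R.T@(PAD+.01*U-p)).round(4),'rail along/across from pad0',(p-PAD)@U,(p-PAD)@V)
E
python3 -c "from h import *;rep()"
```

```text
t 0.9333 p [0.4056 0.2609 0.2224] F [-0.2   0.13 -0.52] w 0.028310540271109675 xang 105.86213971277203
to pad+10mm, tool axes [-0.3335  0.0564  0.1603] rail along/across from pad0 0.3437975276056519 -0.05476898319893875
```

Call:
servo_tool(
  moves="-0.037 0.006 0 0 0; -0.074 0.012 0 0 0; -0.111 0.019 0 0 0; -0.148 0.025 0 0 0; -0.185 0.031 0 0 0; -0.222 0.038 0 0 0; -0.259 0.044 0 0 0; -0.296 0.05 0.01 0 0; -0.327 0.055 0.03 0 0; -0.3335 0.0565 0.045 0 0",
)

```text
time: 1.77
position: [0.5551, -0.0475, 0.1769]
tool_rot: [0.603, 0.798, 0.0, 0.002]
ft_force: [0.9, 0.2, 1.1]
grip_width: 0.0007
grip_force: 0.0
```

```bash
python3 - <<'E'
from h import *
import cv2
rep()
m=cams.camera_model('wrist');R=np.array(m['R']);t=np.array(m['t'])
im=cv2.convertScaleAbs(cams.camera('wrist'),alpha=1.5)
for X in (PAD,PAD+.0295*U+np.r_[0,0,.026],PAD-.0385*U+np.r_[0,0,.04]):
    c=R@X+t;p=(int(m['fx']*c[0]/c[2]+m['cx']),int(m['fy']*c[1]/c[2]+m['cy']));print(p);cv2.drawMarker(im,p,(0,0,255),0,12)
cv2.imwrite('pics/w1.png',im)
s=cv2.convertScaleAbs(cams.camera('side'),alpha=1.5)[130:290,170:370]
cv2.imwrite('pics/s1.png',cv2.resize(s,None,fx=3.5,fy=3.5))
E
```

```text
t 1.7667 p [ 0.5551 -0.0475  0.1769] F [0.85 0.23 1.13] w 0.0007025617496144831 xang 105.85623959559568
to pad+10mm, tool axes [ 0.0045 -0.0035  0.1149] rail along/across from pad0 0.005938060053530272 0.0031034675841736374
(251, 196)
(250, 171)
(251, 250)
```

View pics/w1.png

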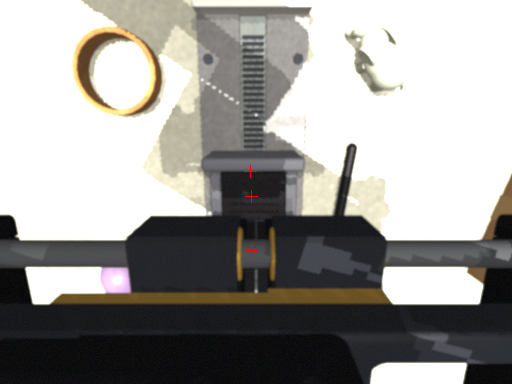

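View pics/s1.png

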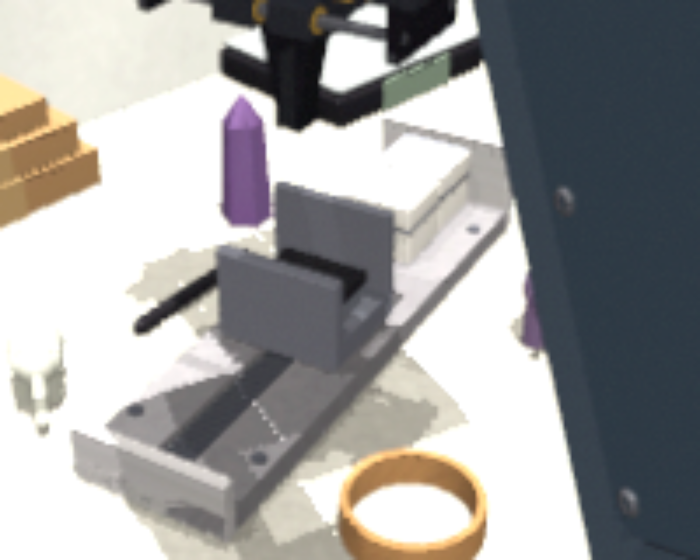

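The wrist view puts the wall's inner edge at about row 170 and the bar centred at column 253, which agrees with the reprojected markers. The side view shows the tool centred above the gap. I'll descend to just above the pad.

Call:
servo_tool(
  moves="0 0 0.015 0 0; 0 0 0.035 0 0; 0 0 0.055 0 0; 0 0 0.075 0 0; 0 0 0.09 0 0; 0 0 0.102 0 0; 0 0 0.107 0 0; 0 0 0.107 0 0; 0 0 0.107 0 0",
)

```text
time: 2.62
position: [0.5522, -0.0416, 0.0712]
tool_rot: [0.601, 0.799, 0.0, 0.0]
ft_force: [0.9, 0.4, 0.0]
grip_width: 0.0007
grip_force: 0.0
```

```bash
python3 -c "from h import *;rep()"
```

```text
t 2.6167 p [ 0.5522 -0.0416  0.0712] F [0.92 0.4  0.02] w 0.000671064349482034 xang 106.14253845721254
to pad+10mm, tool axes [-0.0024 -0.0019  0.0092] rail along/across from pad0 0.012431685878189516 0.0018889102142082826
```

Call:
servo_tool(
  moves="0 0 0.003 0 0; 0 0 0.006 0 0; 0 0 0.009 0 0; 0 0 0.012 0 0; 0 0 0.0145 0 0; 0 0 0.017 0 0; 0 0 0.018 0 0; 0 0 0.018 0 0; 0 0 0.018 0 0",
)

```text
time: 3.37
position: [0.5524, -0.0424, 0.0535]
tool_rot: [0.601, 0.799, 0.0, 0.0]
ft_force: [-1.4, 0.8, 9.0]
grip_width: 0.0006
grip_force: 4.3
```

```bash
python3 -c "from h import *;rep()"
```

```text
t 3.3667 p [ 0.5524 -0.0424  0.0535] F [-1.36  0.78  8.98] w 0.0006078075209199147 xang 106.08007591274634
to pad+10mm, tool axes [-0.0016 -0.0019 -0.0085] rail along/across from pad0 0.011640901278359888 0.0018915077224653538
```

The pad is about 8.5 mm down at 9 N. Next I push along tool +x.

Call:
servo_tool(
  moves="0.003 0 0 0 0; 0.006 0 0 0 0; 0.009 0 0 0 0; 0.012 0 0 0 0; 0.016 0 0 0 0; 0.02 0 0 0 0; 0.025 0 0 0 0; 0.03 0 0 0 0; 0.035 0 0 0 0; 0.04 0 0 0 0",
)

```text
time: 4.2
position: [0.5416, -0.0045, 0.0537]
tool_rot: [0.601, 0.799, -0.0, 0.001]
ft_force: [-1.1, -1.4, 9.0]
grip_width: 0.0004
grip_force: 4.3
```

```bash
python3 -c "from h import *;rep()"
```

```text
t 4.2 p [ 0.5416 -0.0045  0.0537] F [-1.11 -1.39  9.  ] w 0.000355328727862939 xang 106.10748733758425
to pad+10mm, tool axes [-0.041  -0.002  -0.0082] rail along/across from pad0 0.05102237633228661 0.0020282677440578156
```

Call:
servo_tool(
  moves="0.006 0 0 0 0; 0.013 0 0 0 0; 0.02 0 0 0 0; 0.027 0 0 0 0; 0.034 0 0 0 0; 0.041 0 0 0 0; 0.048 0 0 0 0; 0.055 0 0 0 0; 0.061 0 0 0 0; 0.066 0 0 0 0",
)

```text
time: 5.03
position: [0.5232, 0.0593, 0.0536]
tool_rot: [0.601, 0.799, 0.0, 0.001]
ft_force: [-1.2, -1.7, 8.1]
grip_width: 0.0005
grip_force: 4.3
```

```bash
python3 -c "from h import *;rep()"
```

```text
t 5.0333 p [0.5232 0.0593 0.0536] F [-1.22 -1.73  8.13] w 0.0005391852466966563 xang 106.1232692323777
to pad+10mm, tool axes [-0.1075 -0.0021 -0.0082] rail along/across from pad0 0.11747117476319419 0.0021599121581795215
```

Call:
servo_tool(
  moves="0.003 0 0 0 0; 0.006 0 0 0 0; 0.009 0 0 0 0; 0.012 0 0 0 0; 0.015 0 0 0 0; 0.018 0 0 0 0; 0.02 0 0 0 0; 0.021 0 0 0 0; 0.022 0 0 0 0; 0.022 0 0 0 0",
)

```text
time: 5.87
position: [0.5172, 0.0805, 0.0536]
tool_rot: [0.601, 0.799, 0.0, 0.001]
ft_force: [-1.4, -0.6, 7.7]
grip_width: 0.0004
grip_force: 4.3
```

```bash
python3 -c "from h import *;rep()"
```

```text
t 5.8667 p [0.5172 0.0805 0.0536] F [-1.39 -0.59  7.71] w 0.00042492398193998886 xang 106.10345985840902
to pad+10mm, tool axes [-0.1295 -0.0021 -0.0083] rail along/across from pad0 0.13946391788874682 0.0022097575711680917
```

Call:
servo_tool(
  moves="0.001 0 0 0 0; 0.002 0 0 0 0; 0.003 0 0 0 0; 0.004 0 0 0 0; 0.004 0 0 0 0",
)

```text
time: 6.28
position: [0.5165, 0.0834, 0.0537]
tool_rot: [0.601, 0.799, -0.0, 0.001]
ft_force: [-1.4, -4.1, 7.6]
grip_width: 0.0004
grip_force: 4.3
```

Call:
servo_tool(
  moves="0.001 0 0 0 0; 0.002 0 0 0 0; 0.003 0 0 0 0; 0.003 0 0 0 0",
)

```text
time: 6.62
position: [0.5166, 0.086, 0.0539]
tool_rot: [0.601, 0.799, 0.0, 0.002]
ft_force: [0.9, -5.3, 8.2]
grip_width: 0.0009
grip_force: 4.2
```

```bash
python3 -c "from h import *;rep()"
```

```text
t 6.6167 p [0.5166 0.086  0.0539] F [ 0.85 -5.35  8.22] w 0.0008702197043680246 xang 106.15185082547195
to pad+10mm, tool axes [-0.1349 -0.0032 -0.0077] rail along/across from pad0 0.14488450579957576 0.0032415158449076373
```

Call:
servo_tool(
  moves="0.001 0 0 0 0; 0.002 0 0 0 0; 0.003 0 0 0 0; 0.004 0 0 0 0; 0.004 0 0 0 0",
)

```text
time: 7.03
position: [0.5164, 0.0895, 0.054]
tool_rot: [0.601, 0.799, 0.001, 0.003]
ft_force: [0.6, -6.9, 8.4]
grip_width: 0.0001
grip_force: 5.6
```

```bash
python3 - <<'E'
from h import *
import cv2
rep()
m=cams.camera_model('wrist');R=np.array(m['R']);t=np.array(m['t'])
im=cv2.convertScaleAbs(cams.camera('wrist'),alpha=1.5);cv2.imwrite('pics/w2.png',im)
E
```

```text
t 7.0333 p [0.5164 0.0895 0.054 ] F [ 0.59 -6.87  8.45] w 0.00011045616074409651 xang 106.16279869588068
to pad+10mm, tool axes [-0.1383 -0.004  -0.0074] rail along/across from pad0 0.14830975885085834 0.003973234247171609
```

View pics/w2.png

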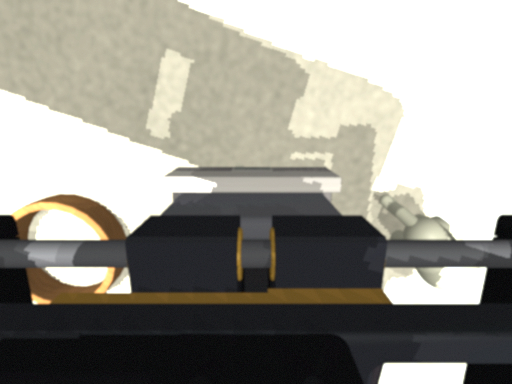

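The wrist view shows the back wall, around row 195, right up against the end block's light top at rows 168–190. I'll press a little more until the force rises firmly.

Call:
servo_tool(
  moves="0.001 0 0 0 0; 0.002 0 0 0 0; 0.003 0 0 0 0; 0.004 0 0 0 0; 0.004 0 0 0 0",
)

```text
time: 7.5
position: [0.5164, 0.0896, 0.054]
tool_rot: [0.6, 0.8, -0.001, 0.005]
ft_force: [1.5, -21.4, 7.3]
grip_width: 0.0004
grip_force: 14.6
```

```bash
python3 -c "from h import *;rep()"
```

```text
t 7.5 p [0.5164 0.0896 0.054 ] F [  1.45 -21.42   7.35] w 0.0003855339021163179 xang 106.31197681298556
to pad+10mm, tool axes [-0.1385 -0.0044 -0.0066] rail along/across from pad0 0.1484512769409238 0.00401166084186233
```

It has hit a hard stop: 21 N with no motion, and TCP travel of 148.5 mm against 147.5 predicted, so the bookend is home. I'll ease most of the push while keeping a slight forward bias, then lift straight up.

Call:
servo_tool(
  moves="-0.001 0 0 0 0; -0.002 0 0 0 0; -0.003 0 0 0 0; -0.003 0 0 0 0; -0.003 0 -0.004 0 0; -0.003 0 -0.008 0 0; -0.003 0 -0.012 0 0; -0.003 0 -0.015 0 0; -0.003 0 -0.015 0 0",
)

```text
time: 8.25
position: [0.5158, 0.0895, 0.0679]
tool_rot: [0.601, 0.8, -0.0, 0.003]
ft_force: [2.2, -9.1, 0.9]
grip_width: 0.0007
grip_force: 5.0
```

```bash
python3 -c "from h import *;rep()"
```

```text
t 8.25 p [0.5158 0.0895 0.0679] F [ 2.2  -9.09  0.87] w 0.000680913504774251 xang 106.17881132046028
to pad+10mm, tool axes [-0.1384 -0.0035  0.0066] rail along/across from pad0 0.14848700578125043 0.0034077135722789115
```

Now the pad is free, so I'll back off the wall and rise clear.

Call:
servo_tool(
  moves="-0.004 0 0 0 0; -0.01 0 0 0 0; -0.012 0 -0.01 0 0; -0.012 0 -0.03 0 0; -0.012 0 -0.06 0 0; -0.012 0 -0.09 0 0; -0.012 0 -0.12 0 0; -0.012 0 -0.145 0 0; -0.012 0 -0.16 0 0; -0.012 0 -0.16 0 0",
)

```text
time: 9.08
position: [0.5188, 0.0808, 0.2318]
tool_rot: [0.601, 0.799, 0.002, 0.003]
ft_force: [0.1, 0.4, -0.4]
grip_width: 0.0003
grip_force: 0.0
```

Call:
servo_tool(
  moves="0.03 0 0 0 0; 0.065 0 0 0 0; 0.1 0 0 0 0; 0.135 0 0 0 0; 0.17 0 0 0 0; 0.2 0 0 0 0; 0.21 0 0 0 0; 0.21 0 0 0 0; 0.21 0 0 0 0",
)

```text
time: 9.83
position: [0.4579, 0.2821, 0.2269]
tool_rot: [0.601, 0.8, -0.001, -0.0]
ft_force: [-0.3, -0.3, 0.0]
grip_width: 0.0003
grip_force: 0.0
```

```bash
python3 - <<'E'
from h import *
import cv2
rep()
t=cams.camera('top');cv2.imwrite('pics/top2.png',t)
a=cv2.imread('pics/top0.png')[140:260,155:355];b=t[140:260,155:355]
s=cams.camera('side')[130:290,170:370]
f=lambda i,h:cv2.convertScaleAbs(cv2.resize(i,(500,h),interpolation=2),alpha=1.5)
cv2.imwrite('pics/cmp.png',np.vstack([f(b,300),f(s,300)]))
E
```

```text
t 9.8333 p [0.4579 0.2821 0.2269] F [-0.27 -0.28  0.02] w 0.000261919333875006 xang 106.17578484359153
to pad+10mm, tool axes [-0.3394 -0.0012  0.1652] rail along/across from pad0 0.3495763531500664 0.0012941940604944968
```

View pics/cmp.png

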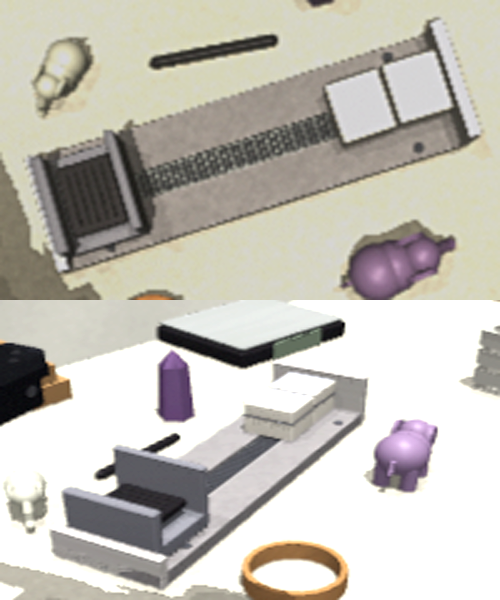

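The top and side crops show the bookend against the end block, with the pad centre at top pixel about (191,217). The pad is up, and the boxes and bystanders haven't moved. One numeric check before handing in.

```bash
python3 - <<'E'
from h import *
from rig import job
d=(w((191,216.8),.062)-PAD)@U;print(d)
if abs(d-.1275)<.005: print(job.hand_in())
E
```

```text
0.130513151489402
the job is handed in; nothing more can be done
None
```

The bookend was pushed fully home against the end block with the pad held down (hard stop at 21 N; about 130 mm measured against 127 mm expected). The pad is back up, the arm is clear, the ring boxes and the other objects in view look undisturbed, and the job was handed in just under 10 s in.

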